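# Load the cell tester and hold its key switch on

### The job

Stand the two loose battery cells upright in the two empty bays of the tray, one in each. Then take the key from its stand, work it fully home in the key switch past its sticky pins, turn it a quarter turn clockwise (seen from above) and keep holding it there: the switch springs back when let go, so finish with the key still gripped and turned. Do not disturb the cells already in the tray or the other things on the bench.

Things in the scene. Friction and masses are not known exactly. Their poses are not given: they have to be found in the camera images.
- cell_a: loose battery cell, a grey upright cylinder with a steel top, 26 mm diameter, 66 mm tall, 90 g, standing on the bench. Origin: centre of its underside, z up. cell_a, cell_b, cell_c and cell_d look alike; either loose cell may go in either empty bay.
- cell_b: the other loose battery cell, same shape and origin as cell_a, standing on the bench.
- cell_c: a cell already standing in a bay of the tray (same shape and origin); leave it there.
- cell_d: the other cell already standing in a bay of the tray; leave it there.
- contact_1: flat brass contact disc, 20 mm across, under 1 mm thick (look only), on the floor of an EMPTY bay; its origin is the centre of that bay's floor. Bays are 40 by 40 mm inside.
- contact_2: the brass disc in the middle of the floor of the other EMPTY bay.
- tray_floor (a point): centre of the tray's inner floor, 4 mm above the bench. Grey tray fixed to the bench, 48 mm (its x) by 180 (its y) by 30 tall. Four bays in a row along its y, centred at y = -66, -22, 22, 66 mm; walls 4 mm thick, 26 mm above the floor, so standing cells rise 40 mm above them. Neighbouring cells may be 44 mm apart centre to centre along y: there is room for fingers closing along x.
- key: key standing blade down in its stand. Origin: on its axis at the underside of the bow (black head). Bow 30 (key x) by 10 (key y) by 34 mm tall, z = 0 to 34 mm: pinch it along y. Below: round neck 5 mm across, 7.5 mm long, then flat steel blade 12 (x) by 5 mm (y), its tip 27.5 mm below the origin, tapered over the last 4.5 mm. 30 g. Same after a half turn about z.
- key_stand: wooden block fixed to the bench, 50 (x) by 45 (y) by 34 mm tall, origin at the centre of its underside; the key stands in its slot with about 1 mm play, the underside of the bow on the block's top. Lift the key 28 mm to draw it out.
- keyway (a point): centre of the slot's mouth on top of the key switch, 50 mm above the bench; z up, axes do not turn with the key. Slot 14 (this x) by 6.5 mm (this y), its mouth sloping out 3 mm all round over the first 3 mm of depth. The key goes straight down, key x along this x, either way round. Home: the bow's underside rests on the top, key origin within 4 mm of this point.
- key_switch: grey box with an aluminium top, fixed to the bench, 110 (x) by 100 (y) by 50 mm tall, origin at the centre of its underside, slot in the dark 30 mm square at the middle of its top. Two sprung sticky pins in the slot resist the key with about 5 to 12 N, about 11 and 5 mm before home: grip and push firmly, wiggling if it sticks. The key can turn only when home; partly in, the slot blocks it.
- cylinder (a joint): angle of the lock cylinder under the slot, turned only by the key: 0 = slot lined up (start), growing clockwise seen from above, stop at 1.57 rad (a quarter turn). A spring pulls it back to 0 with 0.04 Nm at 0 to 0.1 Nm at the stop. The blade has about 0.15 rad of play each way in it, so the cylinder lags the key by that much.
- screwdriver: bystander: a screwdriver lying on the bench, well to the side; leave it.
- screw_jar: bystander: small glass jar with a steel lid, 56 mm diameter, 60 mm tall; leave it.
- pack: bystander: flat black laptop battery pack, 70 by 160 by 12 mm; leave it.
Mind the look-alikes: they are no part of the job. There is more than one size of the key_switch; the job needs the middle-sized.

How it is judged:
On the way, in this order (a step that is already met when the one before it is completed fails the run):
1. both loose cells stand upright in the two empty bays, one in each, let go ((((horizontal distance between cell_a and contact_1 below 0.014 m and z of cell_a in the frame of tray_floor below 0.005 m and angle between cell_a's own z axis and vertical below 0.1 rad) and (horizontal distance between cell_b and contact_2 below 0.014 m and z of cell_b in the frame of tray_floor below 0.005 m and angle between cell_b's own z axis and vertical below 0.1 rad)) or ((horizontal distance between cell_a and contact_2 below 0.014 m and z of cell_a in the frame of tray_floor below 0.005 m and angle between cell_a's own z axis and vertical below 0.1 rad) and (horizontal distance between cell_b and contact_1 below 0.014 m and z of cell_b in the frame of tray_floor below 0.005 m and angle between cell_b's own z axis and vertical below 0.1 rad))) and contact force between each of cell_a, cell_b and the fingers below 0.1 N and linear speed of each of cell_a, cell_b below 0.03 m/s), for 0.2 s.
2. the key is fully home in the slot, not yet turned (z of key in the frame of keyway below 0.004 m and horizontal distance between key and keyway below 0.004 m and angle between key's own z axis and vertical below 0.15 rad and value of joint cylinder below 0.3 rad), for 0.1 s.
3. the key is turned a quarter turn while held (z of key in the frame of keyway below 0.004 m and horizontal distance between key and keyway below 0.004 m and angle between key's own z axis and vertical below 0.15 rad and contact force between key and the fingers above 1 N and value of joint cylinder above 1.2 rad), for 0.3 s.
At the end, for the whole second after the job is handed in: Key gripped (over 1 N), home (bow within 4 mm of the top and slot centre, upright), cylinder beyond 1.2 rad; a once-loose cell rests upright in each once-empty bay (14 mm of its middle, 5 mm of its floor, 0.1 rad), untouched; other cells moved under 25 mm, bystanders under 30 mm (all of step 1 and all of step 3 and distance of each of cell_c, cell_d from where it was at the start of the episode below 0.025 m and distance of each of screwdriver, screw_jar, pack from where it was at the start of the episode below 0.03 m); the arm keeps its last pose, push and grip.
It fails at once if a bystander (screwdriver) is pushed over 30 mm (distance of screwdriver from where it was at the start of the episode above 0.03 m).
It fails at once if a bystander (screw_jar) is pushed over 30 mm (distance of screw_jar from where it was at the start of the episode above 0.03 m).
It fails at once if a bystander (pack) is pushed over 30 mm (distance of pack from where it was at the start of the episode above 0.03 m).
It fails at once if a cell already in the tray is taken out or knocked over (distance of any of cell_c, cell_d from where it was at the start of the episode above 0.025 m or angle between any of cell_c, cell_d's own z axis and vertical above 0.5 rad).
It also fails if it takes over 59 s, if anything falls off the work surface, if the arm or the gripper's body presses on something with over 40 N, if the wrist force passes 120 N, or if a joint passes its speed limit or range.

### The arm

A 6-joint arm with a two-finger parallel gripper is mounted at the origin on the work surface. World frame = base frame: x ahead of the robot, y to its left, z up, the work surface at z = 0. Lengths are in m, angles in rad, forces in N, time in s.
With the tool pointing down it reaches from about 0.4 to 0.825 m from the base axis. Payload 7 kg.
Tool frame: the origin (TCP) lies on the centre line of the jaws, within the pads' length; the fingertips stand 19 mm ahead of it and the grasp point (between the pads) is the TCP; z points along the fingers, y is the line along which they close (so a half turn about z gives the same grasp; the last joint's range is limited). The gripper opens to 88 mm and grips with 3 to 60 N. Pads are 19 mm wide; open, the fingers measure 130 mm over their backs; the gripper's body (78 mm by 193 mm) begins 47 mm behind the grasp point.
Start: joints at [1.478, 0.359, 0.012, 0, -1.224, -0.288], TCP at [0.251, 0.627, 0.246] pointing down, gripper open.
Joint ranges: [-3.07, 3.07], [-1.43, 2.12], [-1.02, 1.25], [-3.03, 1.67], [-3.05, -0], [-3.03, 3.03]. Speed limits (rad/s): [2.39, 2.39, 3.01, 3.14, 3.14, 3.14].

### API

Orientations are given as [roll, pitch, yaw] about the fixed x, y, z axes, in that order (R = Rz(yaw) Ry(pitch) Rx(roll)).
In Python, from station import arm, imaging, models gives the robot as it stands.
- The arm moves only by the tool play_rows, never from a script. Its arguments are lists of equal length, an entry for each row: "travel": the shift along the tool's x, y, z in units of 25 mm (1.0 is 25 mm), a list of three; "twist": the turn about the tool's z in units of 0.15 rad (1.0 is 0.15 rad). A call has 1 to 8 rows; each row shifts and turns the commanded pose from where the row before left it, along the tool's axes as they then stand; what a row does not reach is not made up. A row lasts 1/8 s, in which the tool goes at most 62.5 mm and 10.7 degrees, less where a joint would pass 70% of its speed; a pose out of reach is approached as far as the arm can. A call with a number of a shift or a turn outside -1 to 1 is refused whole. A call with a gripper value outside its range is refused whole. "fingers" is the opening, from 0 (shut) to 1 (fully open), set as the call begins (left out, the last holds). The fingers move at their own pace and stop on an object; "newtons" is the grip in N (left out, the last holds). Time passes only in rows, so rows that do not move let the fingers close. It gives the time, the measured TCP pose, the force, the opening and the grip force at its end, in the units of the state.
- arm.get_state(): the state, without advancing time (a new reading comes with each control period).
- imaging.grab_frame(name): name is "side" or "top" or "wrist"; returns a dict with "pixels" (384x512x3 uint8, red, green, blue), "fx", "fy", "cx", "cy" (pixels), "distortion" ([k1, k2, p1, p2, k3] as OpenCV has them; the pictures are not rectified), "R" (3x3) and "t" (3): a world point X has camera coordinates R X + t; the wrist camera has in their place "T_tool_cam" (4x4, takes a point from camera to tool coordinates, whose origin is the TCP and whose axes are the flange's). Camera axes: x right, y down, z forward; pixel columns grow to the right and rows downward; lengths in m; the calibration is good to about 2 mm. A picture is of the moment at which its call begins: read the wrist's pose just before it. There is no depth.
- arm.job_done(): hands the job in; it is judged then, once.
Trained networks look in the newest picture that a camera, given by its name, has taken for a name from the list of things; names that differ only in an ending like _2 or _b are one class to them, and where a whole thing is asked for, a point or a joint stands for the part that bears it (a point fixed in the world has none). Each returns a list of dicts, best first, with "confidence" (0 to 1); they miss things now and then, are a little off and sometimes report something else, mostly with a low value. They report only what shows in the picture. A call takes as long as a camera call. They do not tell look-alikes from the thing itself.
- models.boxes_of(name, camera): "extent" ([centre column, centre row, width, height] in pixels, round what is visible of it).
- models.silhouettes(name, camera): "pixels" (384x512 bool, what is visible of it) and "extent" ([centre column, centre row, width, height] in pixels, round what is visible of it).
The state is a dict: "t": time; "q": joint angles; "qd": joint speeds; "joint_efforts": joint torques, N m; "eef_pos": TCP position; "ee_rot": TCP orientation; "force": force on the tool from outside, world axes, zero at the start; "moment": the same for the moment, N m; "width": finger opening in m; "gripper_force": force on a finger pad.
Only numpy, scipy, OpenCV 4.12 (cv2) and the standard library are available. Lean on these libraries where they do the work, as an engineer would, in place of code of your own. Each camera call takes 0.05 s, during which the arm holds its last target. There are 200 camera calls.

## Working session

There is one attempt and no reset: what is moved stays moved. The work goes in short steps, Python scripts to look and compute and a tool call to move; the robot and the scene stay as the last step left them, time stands still between calls to the robot, and variables do not carry over. Pictures are saved under pics/ and viewed, at most 10 in all, crops included, and the job is handed in when it is done.

Besides the shell and the picture viewer there is one more tool, called after "Request:" as name(argument=value, ...), one argument or row to a line, values as JSON. play_rows: Moves the arm, as the interface text tells. Shifts and turns lie within -1 to 1; 1 stands for 25 mm of shift or 0.15 rad of turn. Its arguments: {"type":"object","properties":{"travel":{"type":"array","items":{"type":"array","items":{"type":"number"}}},"twist":{"type":"array","items":{"type":"number"}},"fingers":{"type":"number"},"newtons":{"type":"number"}},"required":["travel","twist"]}

```bash
mkdir -p pics; cat > h.py <<'E'
import numpy as np, cv2
from scipy.spatial.transform import Rotation as Ro
from station import arm, imaging, models
def cam(name):
    s=arm.get_state(); f=imaging.grab_frame(name)
    K=np.array([[f["fx"],0,f["cx"]],[0,f["fy"],f["cy"]],[0,0,1.]]); D=np.array(f["distortion"],float)
    if name=="wrist":
        T=np.array(f["T_tool_cam"]); Rt=Ro.from_euler('xyz',s["ee_rot"]).as_matrix()
        Rwc=Rt@T[:3,:3]; c=Rt@T[:3,3]+np.array(s["eef_pos"]); R=Rwc.T; t=-R@c
    else: R=np.array(f["R"]); t=np.array(f["t"])
    return dict(img=np.array(f["pixels"]),K=K,D=D,R=R,t=t)
def ray(c,uv):
    p=cv2.undistortPoints(np.array(uv,float).reshape(-1,1,2),c["K"],c["D"]).reshape(-1,2)
    d=np.c_[p,np.ones(len(p))]@c["R"]; return -c["R"].T@c["t"], d
def onz(c,uv,z):
    o,d=ray(c,uv); return o+d*((z-o[2])/d[:,2])[:,None]
def proj(c,X):
    return cv2.projectPoints(np.array(X,float).reshape(-1,1,3),cv2.Rodrigues(c["R"])[0],c["t"],c["K"],c["D"])[0].reshape(-1,2)
def tri(c1,u1,c2,u2):
    A=[];b=[]
    for c,u in((c1,u1),(c2,u2)):
        o,d=ray(c,u); d=d[0]/np.linalg.norm(d[0]); P=np.eye(3)-np.outer(d,d); A.append(P);b.append(P@o)
    A=np.vstack(A);b=np.hstack(b); x,r,_,_=np.linalg.lstsq(A,b,rcond=None); return x, float(np.sqrt(r[0])) if len(r) else 0
def save(c,fn,crop=None,scale=1):
    im=c["img"][:,:,::-1]
    if crop: x0,y0,x1,y1=crop; im=im[y0:y1,x0:x1]
    cv2.imwrite("pics/"+fn,cv2.resize(im,None,fx=scale,fy=scale,interpolation=cv2.INTER_CUBIC))
E
python3 - <<'E'
from h import *
s=arm.get_state(); print({k:np.round(v,3).tolist() for k,v in s.items()})
for n in("top","side"):
    c=cam(n); save(c,n+"0.png",None,1.5); print(n,np.round(-c["R"].T@c["t"],3))
    for nm in("cell_a","contact_1","key","key_stand","key_switch","screwdriver","screw_jar","pack","tray_floor"):
        try: print(nm,[(round(b["confidence"],2),np.round(b["extent"],0).astype(int).tolist()) for b in models.boxes_of(nm,n)])
        except Exception as e: print(nm,e)
E
```

```text
{'t': 0.0, 'q': [1.478, 0.359, 0.011, -0.0, -1.224, -0.288], 'qd': [0.001, -0.001, 0.003, 0.002, -0.001, 0.001], 'joint_efforts': [0.001, -58.272, 29.305, 6.997, 0.007, -0.0], 'eef_pos': [0.251, 0.626, 0.245], 'ee_rot': [3.14, -0.0, -0.381], 'force': [0.52, -0.289, 0.823], 'moment': [-0.005, -0.017, 0.059], 'gripper_force': 0.0, 'width': 0.088}
top [ 0.404 -0.018  1.019]
cell_a [(0.69, [144, 188, 14, 15]), (0.61, [246, 256, 7, 10]), (0.57, [327, 249, 18, 11]), (0.49, [179, 192, 16, 20])]
contact_1 [(0.6, [164, 194, 6, 5]), (0.56, [198, 198, 11, 4])]
key [(0.57, [161, 267, 5, 14]), (0.28, [327, 249, 16, 14])]
key_stand [(0.79, [164, 266, 23, 22])]
key_switch [(0.88, [377, 126, 68, 77]), (0.76, [314, 193, 44, 50]), (0.7, [256, 201, 28, 34])]
screwdriver [(0.65, [103, 266, 35, 52])]
screw_jar [(0.9, [84, 194, 25, 18])]
pack [(0.72, [164, 266, 24, 24]), (0.58, [414, 218, 30, 71])]
tray_floor [(0.67, [174, 195, 72, 22])]
side [0.159 0.468 0.617]
cell_a [(0.77, [163, 249, 17, 28]), (0.69, [198, 230, 14, 29]), (0.58, [342, 194, 10, 23]), (0.52, [299, 237, 10, 27])]
contact_1 [(0.19, [296, 179, 51, 45])]
key [(0.46, [241, 287, 16, 22])]
key_stand [(0.61, [242, 298, 36, 36])]
key_switch [(0.87, [296, 180, 54, 45]), (0.67, [264, 204, 36, 36]), (0.63, [293, 132, 61, 50])]
screwdriver [(0.62, [159, 348, 104, 32])]
screw_jar [(0.56, [102, 300, 39, 38])]
pack [(0.79, [369, 158, 57, 31])]
tray_floor [(0.94, [190, 244, 77, 53])]
```

View pics/top0.png

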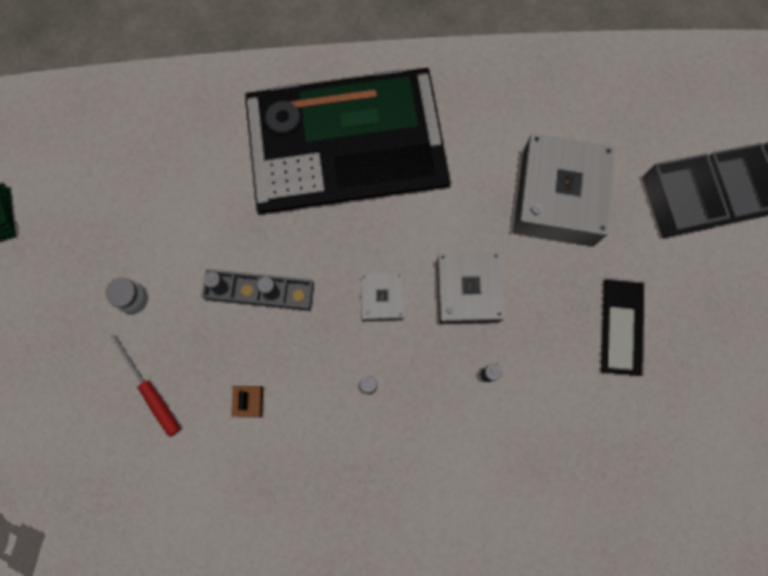

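View pics/side0.png

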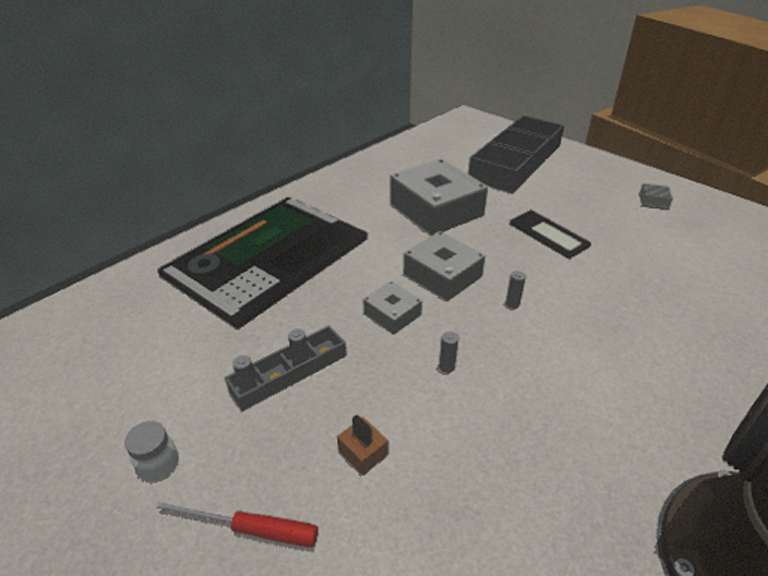

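Top (1.5x): the loose cells are at (368,385) and (490,373). The tray is at (258,290), with its 2nd and 4th bays from the left empty (brass at (247,290) and (298,295)). The key in its stand is at (247,401). There are three switch look-alikes: small (382,297), medium (470,287) and large (567,188). The middle-sized one fits the description, pending a size check.

```bash
python3 - <<'E'
from h import *
a=cam("top"); b=cam("side")
P={"loose1":((245.5,254.5),(299.3,226)),"loose2":((327.5,246),(344.5,183)),"occ1":((142,185),(162,241)),"occ3":((177.5,189.5),(198,223.5)),
"con2":((165,193.5),(184,250)),"con4":((199,197),(216,233)),"keyway":((314,190),(296.5,169.5)),"small":((254.7,197.5),(262,199.5)),"big":((379,121.5),(292.5,120.5)),"key":((162,267),(241,280))}
for k,(u,v) in P.items():
    x,r=tri(a,u,b,v); print(k,np.round(x,3),"res",round(r,4), proj(a,x).round(1),proj(b,x).round(1))
# switch top sizes at triangulated heights
for k,q,z in(("mid",[(292,170),(331,170),(335,214),(293,215)],.05),("small",[(242,183),(267,184),(269,212),(242,213)],.033),("big",[(354,91),(407,99),(402,153),(348,142)],.08)):
    X=onz(a,q,z); print(k,[round(float(np.linalg.norm(X[i]-X[i-1])),3) for i in range(4)],X.mean(0).round(3))
save(a,"sw.png",(225,75,425,225),4)
E
```

```text
loose1 [0.466 0.004 0.057] res 0.0001 [[245.5 254.5]] [[299.3 226. ]]
loose2 [ 0.471 -0.186  0.065] res 0.0011 [[327.7 246.3]] [[344.2 182.9]]
occ1 [0.647 0.242 0.064] res 0.0004 [[141.9 184.9]] [[162.1 241. ]]
occ3 [0.63  0.156 0.065] res 0.0013 [[177.2 189.2]] [[198.4 223.6]]
con2 [0.636 0.2   0.007] res 0.0025 [[164.5 193. ]] [[184.8 250.2]]
con4 [0.622 0.114 0.007] res 0.0036 [[198.3 196.2]] [[217.  233.2]]
keyway [ 0.61  -0.17   0.046] res 0.0002 [[314.  189.9]] [[296.6 169.5]]
small [ 0.605 -0.026  0.033] res 0.0014 [[254.5 197.2]] [[262.4 199.6]]
big [ 0.766 -0.346  0.069] res 0.0007 [[379.1 121.7]] [[292.3 120.5]]
key [0.451 0.198 0.067] res 0.0036 [[161.3 266.1]] [[242.3 280.3]]
mid [0.111, 0.095, 0.109, 0.1] [ 0.605 -0.166  0.05 ]
small [0.075, 0.061, 0.07, 0.065] [ 0.603 -0.027  0.033]
big [0.136, 0.135, 0.144, 0.133] [ 0.765 -0.339  0.08 ]
```

View pics/sw.png

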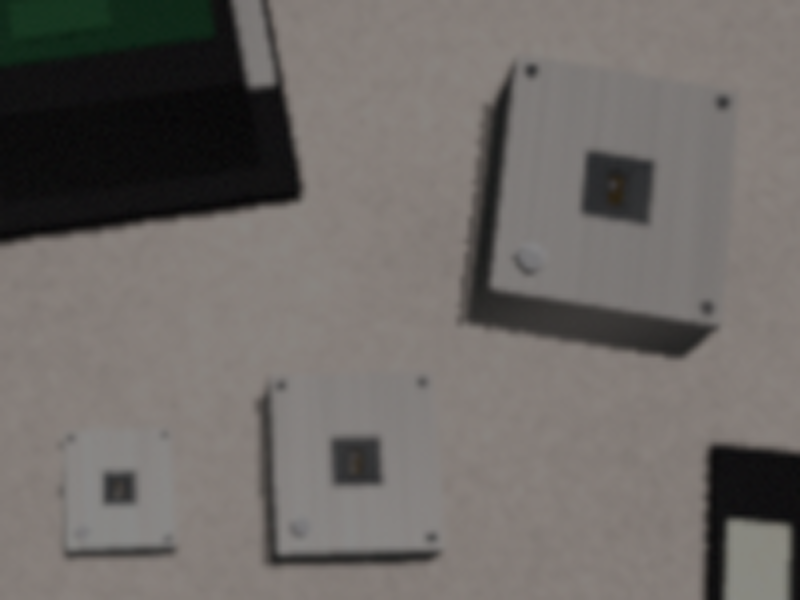

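The crop shows the middle switch at (355,462) in the crop, about (314,190) in the top frame. It measures 110 x 97 mm and 50 mm tall, against 70 x 65 for the small one and 140 x 135 for the big one, so it's the one meant. Its slot runs along world x.

```bash
cat > plan.py <<'E'
# usage: plan.py x y z yaw rows [x0 y0 z0 yaw0]
import sys, json, numpy as np
from scipy.spatial.transform import Rotation as Ro
v=[float(a) for a in sys.argv[1:]]; n=int(v[4])
if len(v)>5: p=np.array(v[5:8]); y0=v[8]; R=Ro.from_euler('xyz',[np.pi,0,y0])
else:
    from station import arm
    s=arm.get_state(); p=np.array(s["eef_pos"]); R=Ro.from_euler('xyz',s["ee_rot"]); y0=s["ee_rot"][2]
d=v[3]-y0
p0=p.copy(); tr=[];tw=[]; 
for i in range(1,n+1):
    g=p0+(np.array(v[:3])-p0)*i/n
    a=np.round(R.inv().apply(g-p)/.025,2); p=p+R.apply(a*.025)
    acc=round(-d*i/n/.15-sum(tw),2); tw.append(acc); R=R*Ro.from_euler('z',acc*.15); tr.append(a.tolist())
print("max",np.abs(tr).max(),np.abs(tw).max())
for i in range(0,n,8): print(json.dumps(tr[i:i+8]),json.dumps(np.array(tw[i:i+8]).round(2).tolist()))
E
python3 -c "
from h import *
print(np.round(imaging.grab_frame('wrist')['T_tool_cam'],3).tolist(), imaging.grab_frame('wrist')['fx'])"
python3 plan.py 0.52 0.16 0.30 -1.75 22
```

```text
[[-0.001, -0.952, -0.305, 0.083], [1.0, -0.001, -0.0, -0.001], [0.0, -0.305, 0.952, -0.139], [0.0, 0.0, 0.0, 1.0]] 342.83323815621293
max 0.98 0.42
[[0.77, 0.61, -0.1], [0.8, 0.55, -0.1], [0.84, 0.51, -0.1], [0.87, 0.45, -0.1], [0.9, 0.4, -0.09], [0.91, 0.34, -0.1], [0.94, 0.28, -0.1], [0.96, 0.23, -0.1]] [0.41, 0.42, 0.41, 0.42, 0.41, 0.42, 0.41, 0.42]
[[0.96, 0.16, -0.1], [0.97, 0.11, -0.1], [0.98, 0.04, -0.1], [0.98, -0.02, -0.1], [0.98, -0.07, -0.1], [0.97, -0.14, -0.09], [0.96, -0.2, -0.1], [0.94, -0.26, -0.1]] [0.41, 0.42, 0.41, 0.42, 0.41, 0.42, 0.41, 0.42]
[[0.93, -0.32, -0.1], [0.9, -0.37, -0.1], [0.88, -0.43, -0.1], [0.86, -0.48, -0.1], [0.82, -0.54, -0.1], [0.78, -0.58, -0.1]] [0.41, 0.42, 0.41, 0.42, 0.41, 0.42]
```

Request:
play_rows(
  travel=[
    [0.77,0.61,-0.1],
    [0.8,0.55,-0.1],
    [0.84,0.51,-0.1],
    [0.87,0.45,-0.1],
    [0.9,0.4,-0.09],
    [0.91,0.34,-0.1],
    [0.94,0.28,-0.1],
    [0.96,0.23,-0.1],
  ],
  twist=[0.41,0.42,0.41,0.42,0.41,0.42,0.41,0.42],
)

```text
t: 2.2
eef_pos: [0.3496, 0.4554, 0.2655]
ee_rot: [-3.141, 0.0, -0.883]
force: [0.3, 0.6, 0.1]
width: 0.0879
gripper_force: 0.0
```

Request:
play_rows(
  travel=[
    [0.96,0.16,-0.1],
    [0.97,0.11,-0.1],
    [0.98,0.04,-0.1],
    [0.98,-0.02,-0.1],
    [0.98,-0.07,-0.1],
    [0.97,-0.14,-0.09],
    [0.96,-0.2,-0.1],
    [0.94,-0.26,-0.1],
  ],
  twist=[0.41,0.42,0.41,0.42,0.41,0.42,0.41,0.42],
)

```text
t: 3.2
eef_pos: [0.4472, 0.2858, 0.2853]
ee_rot: [-3.142, 0.0, -1.381]
force: [0.6, -0.1, 0.1]
width: 0.0876
gripper_force: 0.0
```

Request:
play_rows(
  travel=[
    [0.93,-0.32,-0.1],
    [0.9,-0.37,-0.1],
    [0.88,-0.43,-0.1],
    [0.86,-0.48,-0.1],
    [0.82,-0.54,-0.1],
    [0.78,-0.58,-0.1],
    [0,0,0],
  ],
  twist=[0.41,0.42,0.41,0.42,0.41,0.42,0],
)

```text
t: 4.08
eef_pos: [0.5206, 0.1583, 0.3002]
ee_rot: [-3.141, -0.0, -1.754]
force: [0.1, -0.9, -0.3]
width: 0.0877
gripper_force: 0.0
```

```bash
python3 - <<'E'
from h import *
import pickle
c=cam("wrist"); save(c,"w1.png",None,1.5); pickle.dump(c,open("w1.pkl","wb"))
s=arm.get_state(); print(np.round(s["eef_pos"],4),np.round(s["ee_rot"],3),s["t"])
for nm in("cell_a","contact_1","key","key_stand"):
    print(nm,[(round(b["confidence"],2),np.round(b["extent"],1).tolist()) for b in models.boxes_of(nm,"wrist")])
E
python3 plan.py 0.48 -0.02 0.25 -1.75 8
```

```text
[0.5202 0.159  0.3   ] [ 3.142  0.    -1.753] 4.125
cell_a [(0.94, [283.4, 13.9, 20.1, 27.8]), (0.91, [175.7, 242.5, 26.8, 35.3]), (0.58, [166.8, 176.8, 38.4, 31.8]), (0.29, [208.9, 337.4, 42.5, 46.5])]
contact_1 [(0.65, [171.2, 133.6, 12.6, 13.9]), (0.43, [176.1, 199.5, 11.4, 16.4])]
key [(0.75, [320.2, 186.9, 26.9, 18.1]), (0.47, [316.1, 178.4, 44.3, 42.0])]
key_stand [(0.92, [314.9, 178.5, 44.1, 42.0])]
max 0.93 0.0
[[0.92, 0.03, 0.25], [0.93, 0.04, 0.25], [0.92, 0.03, 0.25], [0.92, 0.04, 0.25], [0.92, 0.03, 0.25], [0.93, 0.04, 0.25], [0.92, 0.03, 0.25], [0.92, 0.04, 0.25]] [0.0, 0.0, 0.0, 0.0, 0.0, 0.0, 0.0, 0.0]
```

View pics/w1.png

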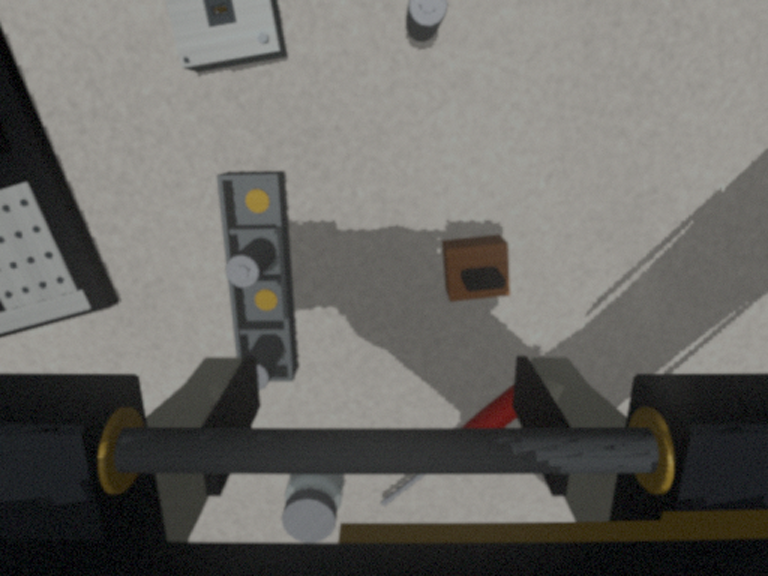

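The wrist view (1.5x) shows the empty bays' brass at (257,201) and (265,300), the occupied bays' cell top at (243,270), the key bow at (482,278) on its stand at (476,268), and loose cell 1 at (428,12).

```bash
python3 - <<'E'
from h import *
import pickle
c=pickle.load(open("w1.pkl","rb"))
print("contacts",onz(c,[(171.2,133.6),(176.1,199.5)],.004).round(4))
e=onz(c,[(147.5,116),(190,115),(197,251)],.03); print("tray corners",e.round(4)); d=e[1]-e[2]; print("tray y dir yaw",np.arctan2(d[0],-d[1]), np.linalg.norm(d))
print("occ3 top",onz(c,[(162,180.5)],.07).round(4))
st=onz(c,[(295,161),(335.5,157.5),(339,196),(299,200)],.034); print("stand",st.round(4),st.mean(0).round(4)); print("key top",onz(c,[(320.2,184)],.068).round(4))
top=cam("top"); 
E
```

```text
contacts [[0.6233 0.1159 0.004 ]
 [0.6395 0.2024 0.004 ]]
tray corners [[0.6385 0.0884 0.03  ]
 [0.5891 0.0967 0.03  ]
 [0.6226 0.27   0.03  ]]
tray y dir yaw -0.1909257987953505 0.17647754490045173
occ3 top [[0.6291 0.1588 0.07  ]]
stand [[0.4769 0.1726 0.034 ]
 [0.4283 0.1773 0.034 ]
 [0.4296 0.2266 0.034 ]
 [0.4794 0.2226 0.034 ]] [0.4535 0.1998 0.034 ]
key top [[0.4553 0.196  0.068 ]]
```

Request:
play_rows(
  travel=[
    [0.92,0.03,0.25],
    [0.93,0.04,0.25],
    [0.92,0.03,0.25],
    [0.92,0.04,0.25],
    [0.92,0.03,0.25],
    [0.93,0.04,0.25],
    [0.92,0.03,0.25],
    [0.92,0.04,0.25],
  ],
  twist=[0,0,0,0,0,0,0,0],
  fingers=0.75,
)

```text
t: 5.38
eef_pos: [0.4797, -0.0218, 0.2497]
ee_rot: [-3.142, 0.0, -1.751]
force: [-0.1, 0.9, 0.6]
width: 0.0658
gripper_force: 0.0
```

```bash
python3 - <<'E'
from h import *
import pickle
c=cam("wrist"); save(c,"w2.png",None,1.5); pickle.dump(c,open("w2.pkl","wb"))
s=arm.get_state(); print(np.round(s["eef_pos"],4),np.round(s["ee_rot"],3),s["t"])
for nm in("cell_a","contact_1","key","key_stand","key_switch"):
    print(nm,[(round(b["confidence"],2),np.round(b["extent"],1).tolist()) for b in models.boxes_of(nm,"wrist")])
E
```

```text
[ 0.4784 -0.0234  0.2489] [ 3.140e+00 -1.000e-03 -1.751e+00] 5.425
cell_a [(0.8, [239.3, 5.6, 19.8, 8.4]), (0.59, [277.6, 190.6, 20.5, 39.6]), (0.47, [167.3, 343.0, 14.5, 23.2])]
contact_1 [(0.61, [174.7, 339.6, 8.4, 9.8])]
key [(0.57, [311.8, 339.2, 28.6, 17.2])]
key_stand [(0.84, [309.8, 332.0, 39.0, 33.0])]
key_switch [(0.73, [93.1, 54.5, 151.4, 107.5]), (0.67, [144.7, 179.9, 86.4, 73.9]), (0.53, [164.4, 343.8, 16.7, 24.0])]
```

View pics/w2.png

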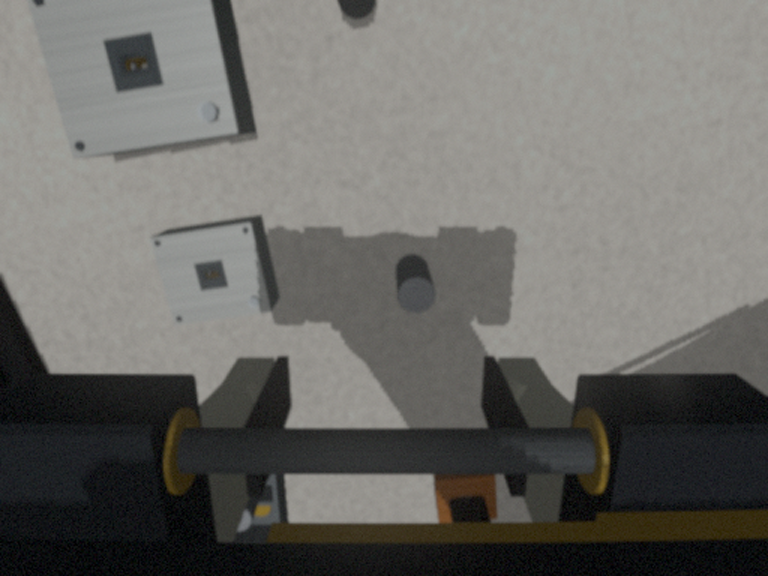

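Wrist view 2 (1.5x): loose cell 1's top is at (416,293). The middle switch's slot is at (134,64), and loose cell 2's foot is at (357,8).

```bash
python3 - <<'E'
from h import *
import pickle
c=pickle.load(open("w2.pkl","rb")); w1=pickle.load(open("w1.pkl","rb")); a=cam("top")
print("cell1 w2xtop",tri(c,(277.3,194.8),a,(245.5,255)),"w2xw1",tri(c,(277.3,194.8),w1,(285,7)), onz(c,[(277.3,194.8)],.066))
print("slot w2",onz(c,[(89.5,42.5)],.05), "tri",tri(c,(89.5,42.5),a,(314,190)))
print("stand w2",tri(c,(309.8,325),w1,(314.5,178.5)))
print("cell2 base",onz(c,[(238,10)],.0))
E
```

```text
cell1 w2xtop (array([0.46446285, 0.00415064, 0.06476526]), 0.00040319731372386123) w2xw1 (array([0.46398381, 0.00822639, 0.05225414]), 0.0002191229189086012) [[0.46419011 0.00367744 0.066     ]]
slot w2 [[ 0.61008786 -0.16750604  0.05      ]] tri (array([ 0.60873945, -0.16804296,  0.05288017]), 0.0015381573176852276)
stand w2 (array([0.45267888, 0.20443897, 0.01559007]), 0.0024659184949620385)
cell2 base [[ 0.47113446 -0.1782295   0.        ]]
```

```bash
python3 plan.py 0.464 0.004 0.205 -1.759 2; python3 plan.py 0.464 0.004 0.053 -1.759 7 0.464 0.004 0.205 -1.759;echo up; python3 plan.py 0.464 0.004 0.12 -1.759 3 0.464 0.004 0.053 -1.759;  python3 plan.py 0.6233 0.1159 0.14 -1.759 8 0.464 0.004 0.12 -1.759
```

```text
max 0.91 0.03
[[-0.41, 0.41, 0.91], [-0.41, 0.41, 0.9]] [0.03, 0.03]
max 0.87 0.0
[[0.0, -0.0, 0.87], [0.0, -0.0, 0.87], [0.0, -0.0, 0.87], [0.0, -0.0, 0.86], [0.0, -0.0, 0.87], [0.0, -0.0, 0.87], [0.0, -0.0, 0.87]] [-0.0, -0.0, -0.0, -0.0, -0.0, -0.0, -0.0]
up
max 0.9 0.0
[[0.0, 0.0, -0.89], [-0.0, 0.0, -0.9], [-0.0, 0.0, -0.89]] [-0.0, -0.0, -0.0]
max 0.7 0.0
[[-0.7, -0.68, -0.1], [-0.7, -0.68, -0.1], [-0.7, -0.67, -0.1], [-0.69, -0.68, -0.1], [-0.7, -0.68, -0.1], [-0.7, -0.68, -0.1], [-0.7, -0.67, -0.1], [-0.7, -0.68, -0.1]] [-0.0, -0.0, -0.0, -0.0, -0.0, -0.0, -0.0, -0.0]
```

Request:
play_rows(
  travel=[
    [-0.41,0.41,0.91],
    [-0.41,0.41,0.9],
    [0,0,0.87],
    [0,0,0.87],
    [0,0,0.87],
    [0,0,0.86],
    [0,0,0.87],
  ],
  twist=[0.03,0.03,0,0,0,0,0],
)

```text
t: 6.6
eef_pos: [0.4642, 0.0044, 0.0958]
ee_rot: [-3.141, 0.0, -1.758]
force: [-0.3, 1.1, 0.3]
width: 0.0658
gripper_force: 0.0
```

Request:
play_rows(
  travel=[
    [0,0,0.87],
    [0,0,0.87],
    [0,0,0],
  ],
  twist=[0,0,0],
)

```text
t: 6.98
eef_pos: [0.463, 0.0038, 0.0517]
ee_rot: [3.139, -0.002, -1.758]
force: [1.0, 0.9, 0.4]
width: 0.0659
gripper_force: 0.0
```

Request:
play_rows(
  travel=[
    [0,0,0],
    [0,0,0],
    [0,0,0],
    [0,0,0],
  ],
  twist=[0,0,0,0],
  fingers=0,
  newtons=20,
)

```text
t: 7.48
eef_pos: [0.4639, 0.0038, 0.0532]
ee_rot: [-3.141, 0.0, -1.759]
force: [-0.7, -1.0, -0.3]
width: 0.0311
gripper_force: 0.0
```

Not closed yet. I'll wait, then lift.

Request:
play_rows(
  travel=[
    [0,0,0],
    [0,0,0],
  ],
  twist=[0,0],
)

```text
t: 7.72
eef_pos: [0.4639, 0.0037, 0.0531]
ee_rot: [-3.141, 0.0, -1.759]
force: [-1.4, -0.3, 3.7]
width: 0.0254
gripper_force: 20.0
```

Request:
play_rows(
  travel=[
    [0.0,0.0,-0.89],
    [0.0,0.0,-0.9],
    [0.0,0.0,-0.89],
    [-0.7,-0.68,-0.1],
    [-0.7,-0.68,-0.1],
    [-0.7,-0.67,-0.1],
    [-0.69,-0.68,-0.1],
    [-0.7,-0.68,-0.1],
  ],
  twist=[0,0,0,0,0,0,0,0],
)

```text
t: 8.72
eef_pos: [0.5636, 0.0738, 0.1319]
ee_rot: [3.141, -0.0, -1.759]
force: [0.1, 0.5, -1.0]
width: 0.0254
gripper_force: 20.0
```

Request:
play_rows(
  travel=[
    [-0.7,-0.68,-0.1],
    [-0.7,-0.67,-0.1],
    [-0.7,-0.68,-0.1],
    [0,0,0],
  ],
  twist=[0,0,0,0],
)

```text
t: 9.22
eef_pos: [0.6238, 0.1163, 0.139]
ee_rot: [3.141, -0.0, -1.759]
force: [-1.4, 0.1, -1.7]
width: 0.0252
gripper_force: 20.0
```

```bash
python3 - <<'E'
from h import *
import pickle
c=cam("wrist"); save(c,"w3.png",None,1.5); pickle.dump(c,open("w3.pkl","wb"))
s=arm.get_state(); print(np.round(s["eef_pos"],4),np.round(s["ee_rot"],3),s["t"],s["width"])
print("contact bay4 proj",proj(c,[[.6233,.1159,.004],[.6395,.2024,.004]]))
for nm in("cell_a","contact_1"):
    print(nm,[(round(b["confidence"],2),np.round(b["extent"],1).tolist()) for b in models.boxes_of(nm,"wrist")])
E
python3 plan.py 0.6233 0.1159 0.057 -1.759 4
```

```text
[0.6228 0.1157 0.1389] [ 3.140e+00 -1.000e-03 -1.759e+00] 9.275 0.02561218125282288
contact bay4 proj [[257.80537033 186.76364307]
 [258.09264983 279.10563111]]
cell_a [(0.73, [260.9, 334.0, 26.7, 33.6]), (0.67, [257.9, 248.1, 53.9, 76.9])]
contact_1 [(0.71, [257.3, 186.7, 23.8, 22.2])]
max 0.83 0.0
[[-0.01, -0.01, 0.82], [-0.01, -0.01, 0.82], [-0.01, -0.01, 0.83], [-0.01, -0.01, 0.82]] [-0.0, -0.0, -0.0, -0.0]
```

View pics/w3.png

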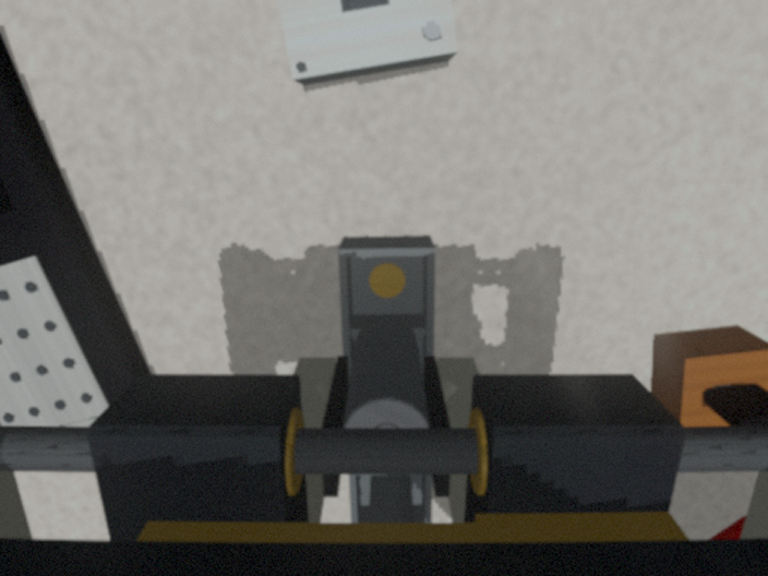

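Wrist view 3 (1.5x): the held cell hangs in the jaws. The empty bay's brass is at (387,281), within half a pixel of the prediction, so I can lower.

Request:
play_rows(
  travel=[
    [0,0,0.82],
    [0,0,0.82],
    [0,0,0.8],
    [0,0,0.6],
    [0,0,0.24],
    [0,0,0],
  ],
  twist=[0,0,0,0,0,0],
)

```text
t: 10.12
eef_pos: [0.6231, 0.1155, 0.058]
ee_rot: [-3.141, -0.0, -1.759]
force: [-0.0, -0.5, -0.8]
width: 0.0257
gripper_force: 20.0
```

```bash
python3 plan.py 0.6233 0.1159 0.14 -1.759 4;  python3 plan.py 0.475 -0.15 0.20 -1.759 14 0.6233 0.1159 0.14 -1.759
```

```text
max 0.82 0.0
[[-0.0, -0.0, -0.82], [-0.01, -0.0, -0.82], [-0.0, -0.0, -0.82], [-0.01, -0.0, -0.82]] [-0.0, -0.0, -0.0, -0.0]
max 0.83 0.0
[[0.83, 0.27, -0.17], [0.82, 0.28, -0.17], [0.83, 0.27, -0.17], [0.82, 0.28, -0.18], [0.83, 0.27, -0.17], [0.82, 0.27, -0.17], [0.83, 0.28, -0.17], [0.82, 0.27, -0.17]] [-0.0, -0.0, -0.0, -0.0, -0.0, -0.0, -0.0, -0.0]
[[0.83, 0.28, -0.17], [0.83, 0.27, -0.17], [0.82, 0.28, -0.18], [0.83, 0.27, -0.17], [0.82, 0.27, -0.17], [0.83, 0.28, -0.17]] [-0.0, -0.0, -0.0, -0.0, -0.0, -0.0]
```

Request:
play_rows(
  travel=[
    [0,0,0.04],
    [0,0,0],
    [0,0,0],
    [0,0,-0.3],
    [0,0,-0.96],
    [0,0,-0.96],
    [0,0,-0.96],
  ],
  twist=[0,0,0,0,0,0,0],
  fingers=0.6,
)

```text
t: 11.0
eef_pos: [0.6231, 0.1156, 0.1377]
ee_rot: [-3.141, 0.0, -1.759]
force: [-0.6, 0.3, -0.1]
width: 0.0527
gripper_force: 0.0
```

Request:
play_rows(
  travel=[
    [0.83,0.27,-0.17],
    [0.82,0.28,-0.17],
    [0.83,0.27,-0.17],
    [0.82,0.28,-0.18],
    [0.83,0.27,-0.17],
    [0.82,0.27,-0.17],
    [0.83,0.28,-0.17],
    [0.82,0.27,-0.17],
  ],
  twist=[0,0,0,0,0,0,0,0],
)

```text
t: 12.0
eef_pos: [0.5376, -0.0375, 0.1708]
ee_rot: [-3.142, 0.0, -1.759]
force: [-0.5, 0.1, 0.3]
width: 0.0525
gripper_force: 0.0
```

Request:
play_rows(
  travel=[
    [0.83,0.28,-0.17],
    [0.83,0.27,-0.17],
    [0.82,0.28,-0.18],
    [0.83,0.27,-0.17],
    [0.82,0.27,-0.17],
    [0.83,0.28,-0.17],
    [0,0,0],
  ],
  twist=[0,0,0,0,0,0,0],
)

```text
t: 12.88
eef_pos: [0.4738, -0.1517, 0.1968]
ee_rot: [-3.141, 0.0, -1.761]
force: [0.8, 0.7, -0.3]
width: 0.0528
gripper_force: 0.0
```

```bash
python3 - <<'E'
from h import *
import pickle
c=cam("wrist"); save(c,"w4.png",None,1.5); pickle.dump(c,open("w4.pkl","wb"))
s=arm.get_state(); print(np.round(s["eef_pos"],4),np.round(s["ee_rot"],3),s["t"])
for nm in("cell_a","key_switch"):
  for b in models.silhouettes(nm,"wrist"): print(nm,round(b["confidence"],2),np.round(b["extent"],1).tolist())
print(proj(c,[[.471,-.183,.066],[.471,-.183,0]]))
E
```

```text
[ 0.4742 -0.1511  0.1966] [-3.141  0.    -1.761] 12.925
cell_a 0.89 [256.0, 142.0, 26.4, 33.2]
key_switch 0.71 [103.0, 185.6, 163.0, 130.5]
key_switch 0.47 [191.4, 327.9, 20.6, 26.1]
[[253.48537352 151.1245412 ]
 [254.12855422 138.6381847 ]]
```

View pics/w4.png

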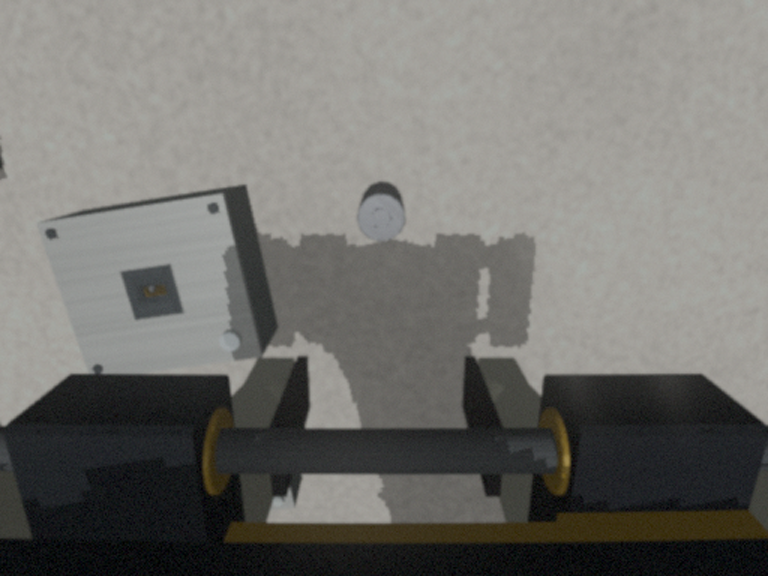

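Wrist view 4 (1.5x): loose cell 2's top is at (381,216). The switch's dark square is centred at (152,292).

```bash
python3 - <<'E'
from h import *
import pickle
c=pickle.load(open("w4.pkl","rb")); w2=pickle.load(open("w2.pkl","rb")); a=cam("top")
print("cell2",onz(c,[(254,144)],.066),tri(c,(254,144),a,(327.5,246)))
sq=onz(c,np.array([(121,271),(172,265),(183,313),(134,319)])/1.5,.05); print("sq",sq.round(4),sq.mean(0).round(4))
for i in range(4):
    d=sq[i]-sq[i-1]; print(np.linalg.norm(d).round(4), np.arctan2(d[1],d[0]).round(3))
m=onz(c,np.array([(51,233),(213,208),(98,369)])/1.5,.05); print(m.round(4)); d=m[0]-m[1]; e=m[0]-m[2]; print(np.arctan2(d[1],d[0]),np.arctan2(e[1],e[0])); 
print("slot tri",tri(c,np.array([152.5,292])/1.5,w2,(89.5,42.5)))
E
python3 plan.py 0.471 -0.186 0.15 -1.759 2;
```

```text
cell2 [[ 0.46950323 -0.18850671  0.066     ]] (array([ 0.47116877, -0.18713983,  0.05839164]), 0.0019328140555378067)
sq [[ 0.6247 -0.1835  0.05  ]
 [ 0.5941 -0.1812  0.05  ]
 [ 0.5969 -0.1517  0.05  ]
 [ 0.6273 -0.1536  0.05  ]] [ 0.6108 -0.1675  0.05  ]
0.03 -1.655
0.0307 3.067
0.0297 1.476
0.0304 -0.064
[[ 0.6571 -0.2128  0.05  ]
 [ 0.5612 -0.2083  0.05  ]
 [ 0.6609 -0.1263  0.05  ]]
-0.0469564046557768 -1.615020528286588
slot tri (array([ 0.61047322, -0.16763094,  0.04978361]), 0.0003911073025836355)
max 0.93 0.0
[[0.72, -0.06, 0.92], [0.71, -0.06, 0.93]] [-0.0, -0.0]
```

Request:
play_rows(
  travel=[
    [0.74,-0.06,0.93],
    [0.74,-0.06,0.93],
    [0,0,0.2],
    [0,0,0.9],
    [0,0,0.9],
    [0,0,0.9],
    [0,0,0.9],
    [0,0,0.08],
  ],
  twist=[0,0,0,0,0,0,0,0],
)

```text
t: 14.08
eef_pos: [0.4702, -0.1866, 0.052]
ee_rot: [3.139, -0.0, -1.759]
force: [-0.5, 0.7, 0.2]
width: 0.0527
gripper_force: 0.0
```

Request:
play_rows(
  travel=[
    [0,0,0],
    [0,0,0],
    [0,0,0],
    [0,0,0],
    [0,0,0],
  ],
  twist=[0,0,0,0,0],
  fingers=0,
)

```text
t: 14.7
eef_pos: [0.4709, -0.1873, 0.0535]
ee_rot: [-3.141, 0.0, -1.759]
force: [-1.2, 0.8, 6.9]
width: 0.0254
gripper_force: 20.0
```

```bash
python3 plan.py 0.47 -0.188 0.12 -1.759 3;  python3 plan.py 0.639 0.202 0.165 -1.759 19 0.47 -0.188 0.12 -1.759
```

```text
max 0.89 0.0
[[0.01, 0.01, -0.89], [0.01, 0.01, -0.88], [0.01, 0.01, -0.89]] [-0.0, -0.0, -0.0]
max 0.88 0.0
[[-0.87, -0.2, -0.09], [-0.88, -0.19, -0.1], [-0.87, -0.2, -0.09], [-0.87, -0.19, -0.1], [-0.88, -0.2, -0.09], [-0.87, -0.2, -0.1], [-0.87, -0.19, -0.09], [-0.87, -0.2, -0.1]] [-0.0, -0.0, -0.0, -0.0, -0.0, -0.0, -0.0, -0.0]
[[-0.88, -0.19, -0.09], [-0.87, -0.2, -0.1], [-0.87, -0.19, -0.09], [-0.88, -0.2, -0.1], [-0.87, -0.2, -0.09], [-0.87, -0.19, -0.1], [-0.88, -0.2, -0.09], [-0.87, -0.19, -0.1]] [-0.0, -0.0, -0.0, -0.0, -0.0, -0.0, -0.0, -0.0]
[[-0.87, -0.2, -0.09], [-0.88, -0.2, -0.1], [-0.87, -0.19, -0.09]] [-0.0, -0.0, -0.0]
```

Request:
play_rows(
  travel=[
    [0,0,-0.89],
    [0,0,-0.89],
    [0,0,-0.89],
    [-0.87,-0.2,-0.09],
    [-0.88,-0.19,-0.1],
    [-0.87,-0.2,-0.09],
    [-0.87,-0.19,-0.1],
    [-0.88,-0.2,-0.09],
  ],
  twist=[0,0,0,0,0,0,0,0],
)

```text
t: 15.7
eef_pos: [0.515, -0.0839, 0.1312]
ee_rot: [3.141, 0.0, -1.76]
force: [0.7, 0.4, -1.1]
width: 0.0255
gripper_force: 20.0
```

Request:
play_rows(
  travel=[
    [-0.87,-0.2,-0.1],
    [-0.87,-0.19,-0.09],
    [-0.87,-0.2,-0.1],
    [-0.88,-0.19,-0.09],
    [-0.87,-0.2,-0.1],
    [-0.87,-0.19,-0.09],
    [-0.88,-0.2,-0.1],
    [-0.87,-0.2,-0.09],
  ],
  twist=[0,0,0,0,0,0,0,0],
)

```text
t: 16.7
eef_pos: [0.5869, 0.081, 0.1504]
ee_rot: [-3.142, -0.0, -1.759]
force: [-0.1, -0.2, -1.4]
width: 0.0252
gripper_force: 20.0
```

Request:
play_rows(
  travel=[
    [-0.87,-0.19,-0.1],
    [-0.88,-0.2,-0.09],
    [-0.87,-0.19,-0.1],
    [-0.87,-0.2,-0.09],
    [-0.88,-0.2,-0.1],
    [-0.87,-0.19,-0.09],
    [0,0,0],
  ],
  twist=[0,0,0,0,0,0,0],
)

```text
t: 17.58
eef_pos: [0.6404, 0.2047, 0.1644]
ee_rot: [-3.141, 0.0, -1.758]
force: [-0.8, 0.0, -0.6]
width: 0.0258
gripper_force: 20.0
```

```bash
python3 - <<'E'
from h import *
import pickle
c=cam("wrist"); save(c,"w5.png",None,1.5); pickle.dump(c,open("w5.pkl","wb"))
s=arm.get_state(); print(np.round(s["eef_pos"],4),np.round(s["ee_rot"],3),s["t"],s["width"])
print("contact proj",proj(c,[[.6233,.1159,.004],[.6395,.2024,.004],[.6233,.1159,.07],[.6294,.1588,.07]]))
for nm in("cell_a","contact_1"):
    print(nm,[(round(b["confidence"],2),np.round(b["extent"],1).tolist()) for b in models.boxes_of(nm,"wrist")])
E
python3 plan.py 0.6395 0.2024 0.058 -1.759 5
```

```text
[0.6398 0.2037 0.1643] [ 3.141 -0.    -1.759] 17.625 0.0255076455760131
contact proj [[257.66483172  73.85374252]
 [257.88753114 176.65850147]
 [257.90821538  70.75666773]
 [260.83554962 137.93449643]]
cell_a [(0.73, [259.4, 244.1, 61.2, 71.6]), (0.59, [261.1, 134.4, 41.1, 46.1])]
contact_1 [(0.72, [258.1, 177.9, 20.6, 26.9])]
max 0.85 0.0
[[0.0, -0.0, 0.85], [0.0, -0.0, 0.85], [0.01, -0.0, 0.85], [-0.0, -0.01, 0.85], [0.0, 0.0, 0.85]] [-0.0, -0.0, -0.0, -0.0, -0.0]
```

View pics/w5.png

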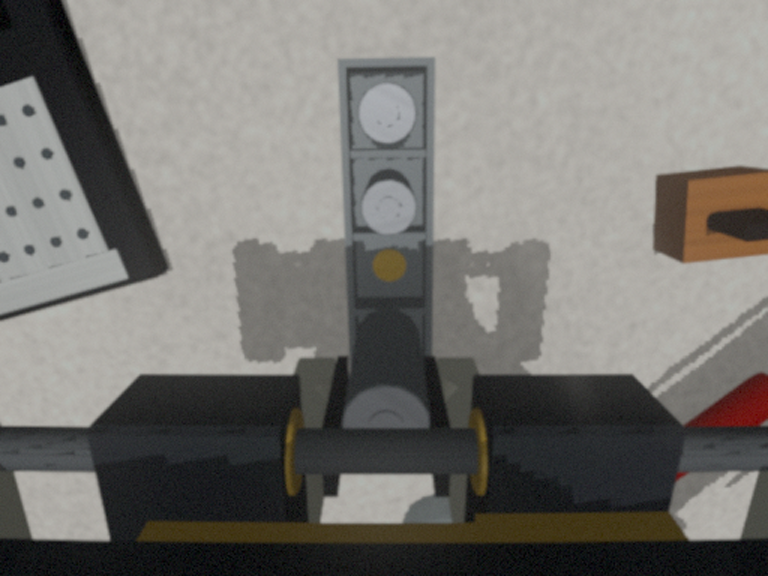

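Wrist view 5 (1.5x): the first cell stands in its bay at (387,112), the neighbour cell_c/d is undisturbed at (388,205), and the target brass is at (388,266) as predicted. Lowering now.

Request:
play_rows(
  travel=[
    [0.02,0,0.85],
    [0.02,0,0.85],
    [0,0,0.85],
    [0,0,0.85],
    [0,0,0.7],
    [0,0,0.2],
    [0,0,0],
  ],
  twist=[0,0,0,0,0,0,0],
)

```text
t: 18.6
eef_pos: [0.6396, 0.2017, 0.0576]
ee_rot: [-3.141, 0.0, -1.759]
force: [-0.6, 0.1, -1.8]
width: 0.0258
gripper_force: 20.0
```

Request:
play_rows(
  travel=[
    [0,0,0],
    [0,0,0],
    [0,0,0],
    [0,0,-0.3],
    [0,0,-0.96],
    [0,0,-0.96],
    [0,0,-0.96],
    [0,0,-0.9],
  ],
  twist=[0,0,0,0,0,0,0,0],
  fingers=0.6,
)

```text
t: 19.6
eef_pos: [0.6396, 0.2018, 0.1607]
ee_rot: [-3.141, 0.0, -1.759]
force: [1.0, -0.1, 0.9]
width: 0.0526
gripper_force: 0.0
```

```bash
python3 plan.py 0.455 0.199 0.19 -0.06 12
```

```text
max 0.62 0.95
[[0.12, 0.6, -0.1], [0.04, 0.62, -0.1], [-0.05, 0.61, -0.09], [-0.13, 0.6, -0.1], [-0.22, 0.58, -0.1], [-0.3, 0.54, -0.1], [-0.37, 0.49, -0.1], [-0.43, 0.43, -0.1]] [-0.94, -0.95, -0.94, -0.95, -0.94, -0.94, -0.95, -0.94]
[[-0.5, 0.37, -0.09], [-0.54, 0.3, -0.1], [-0.57, 0.21, -0.1], [-0.6, 0.13, -0.1]] [-0.95, -0.94, -0.94, -0.95]
```

Request:
play_rows(
  travel=[
    [0.12,0.6,-0.1],
    [0.04,0.62,-0.1],
    [-0.05,0.61,-0.09],
    [-0.13,0.6,-0.1],
    [-0.22,0.58,-0.1],
    [-0.3,0.54,-0.1],
    [-0.37,0.49,-0.1],
    [-0.43,0.43,-0.1],
  ],
  twist=[-0.94,-0.95,-0.94,-0.95,-0.94,-0.94,-0.95,-0.94],
)

```text
t: 20.6
eef_pos: [0.5161, 0.1999, 0.1796]
ee_rot: [-3.141, -0.0, -0.622]
force: [0.4, 0.1, 0.2]
width: 0.0525
gripper_force: 0.0
```

Request:
play_rows(
  travel=[
    [-0.5,0.37,-0.09],
    [-0.54,0.3,-0.1],
    [-0.57,0.21,-0.1],
    [-0.6,0.13,-0.1],
    [0,0,0],
    [0,0,0],
  ],
  twist=[-0.95,-0.94,-0.94,-0.95,0,0],
)

```text
t: 21.35
eef_pos: [0.4553, 0.1993, 0.189]
ee_rot: [-3.141, -0.001, -0.062]
force: [0.6, -0.1, 0.7]
width: 0.0528
gripper_force: 0.0
```

```bash
python3 - <<'E'
from h import *
import pickle
c=cam("wrist"); save(c,"w6.png",(100,60,420,300),2.5); pickle.dump(c,open("w6.pkl","wb"))
s=arm.get_state(); print(np.round(s["eef_pos"],4),np.round(s["ee_rot"],4),s["t"])
for nm in("key","key_stand"):
  for b in models.silhouettes(nm,"wrist"):
    m=np.argwhere(b["pixels"])[:,::-1].astype(np.float32); print(nm,round(b["confidence"],2),np.round(b["extent"],1).tolist(),cv2.minAreaRect(m))
print(proj(c,[[.455,.198,.068],[.455,.198,.034]]))
E
```

```text
[0.4554 0.1992 0.1888] [-3.1413e+00 -4.0000e-04 -6.1900e-02] 21.4
key 0.82 [255.6, 192.8, 13.1, 41.8] ((255.5, 192.5), (43.0, 13.0), 90.0)
key 0.56 [337.0, 4.7, 83.3, 9.4] ((337.4999694824219, 4.499999046325684), (82.99998474121094, 8.999998092651367), 0.0)
key 0.21 [252.1, 182.6, 51.8, 61.7] ((255.024658203125, 182.46487426757812), (51.152164459228516, 60.14961242675781), 1.3639276027679443)
key_stand 0.89 [253.2, 182.8, 52.3, 59.2] ((255.5, 182.0), (60.0, 51.0), 90.0)
[[260.35746378 194.60659636]
 [260.05294388 182.9411675 ]]
```

View pics/w6.png

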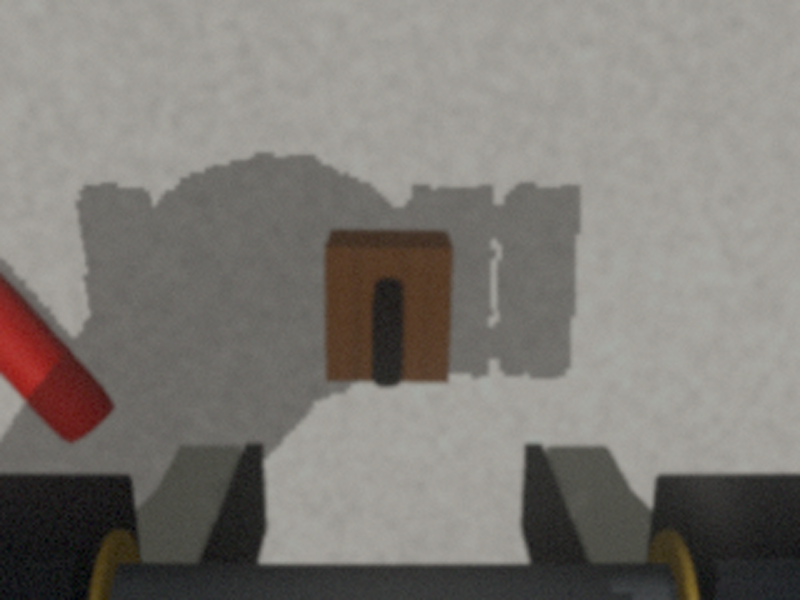

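Crop 6 shows the key bow at crop (388,332), upright in the image and so aligned with the tool yaw, on its stand at (388,313). The jaw mid-line is at about x = 393.

```bash
python3 - <<'E'
from h import *
import pickle
c=pickle.load(open("w6.pkl","rb")); w1=pickle.load(open("w1.pkl","rb"))
f=lambda x,y:(x/2.5+100,y/2.5+60)
print("-x end top",onz(c,[f(388,384)],.068),"+x end bottom",onz(c,[f(388,280)],.034))
st=onz(c,[f(330,248),f(449,248),f(448,380),f(327,380)],.034); print(st.round(4),st.mean(0).round(4))
for z in(.034,.05,.068):print(z,onz(c,[f(374,360),f(403,360),f(388,360)],z).round(4).tolist())
print("key -x end top tri w1", tri(c,f(388,384),w1,(334,186)))
E
```

```text
-x end top [[0.43909126 0.20314588 0.068     ]] +x end bottom [[0.46528947 0.20167493 0.034     ]]
[[0.478  0.2212 0.034 ]
 [0.4754 0.1797 0.034 ]
 [0.4263 0.1821 0.034 ]
 [0.429  0.2264 0.034 ]] [0.4522 0.2023 0.034 ]
0.034 [[0.4357, 0.2087, 0.034], [0.4351, 0.1982, 0.034], [0.4354, 0.2036, 0.034]]
0.05 [[0.4413, 0.2079, 0.05], [0.4407, 0.198, 0.05], [0.441, 0.2031, 0.05]]
0.068 [[0.4476, 0.2071, 0.068], [0.447, 0.1978, 0.068], [0.4473, 0.2026, 0.068]]
key -x end top tri w1 (array([0.43897354, 0.20270248, 0.06541505]), 0.0013610853763554095)
```

Request:
play_rows(
  travel=[
    [-0.12,-0.12,0.85],
    [0,0,0.93],
    [0,0,0.93],
    [0,0,0.93],
    [0,0,0.93],
    [0,0,0.6],
    [0,0,0.14],
    [0,0,0],
  ],
  twist=[0,0,0,0,0,0,0,0],
)

```text
t: 22.5
eef_pos: [0.4524, 0.2022, 0.0558]
ee_rot: [3.141, 0.0, -0.06]
force: [0.4, -0.1, -1.2]
width: 0.0526
gripper_force: 0.0
```

Request:
play_rows(
  travel=[
    [0,0,0],
    [0,0,0],
    [0,0,0],
    [0,0,0],
    [0,0,0],
    [0,0,0],
    [0,0,0],
  ],
  twist=[0,0,0,0,0,0,0],
  fingers=0,
  newtons=45,
)

```text
t: 23.38
eef_pos: [0.4521, 0.2022, 0.0559]
ee_rot: [3.142, -0.0, -0.06]
force: [-1.1, -0.4, 2.1]
width: 0.0096
gripper_force: 45.0
```

```bash
python3 plan.py 0.4525 0.2023 0.105 -0.06 3;  python3 plan.py 0.6105 -0.1676 0.13 -0.06 18 0.4525 0.2023 0.105 -0.06
```

```text
max 0.66 0.0
[[0.0, -0.0, -0.65], [0.01, -0.0, -0.66], [0.0, -0.0, -0.65]] [0.0, 0.0, 0.0]
max 0.8 0.0
[[0.4, 0.8, -0.06], [0.4, 0.8, -0.05], [0.4, 0.8, -0.06], [0.4, 0.8, -0.05], [0.4, 0.8, -0.06], [0.4, 0.8, -0.05], [0.4, 0.8, -0.06], [0.4, 0.8, -0.05]] [-0.0, -0.0, -0.0, -0.0, -0.0, -0.0, -0.0, -0.0]
[[0.4, 0.8, -0.06], [0.4, 0.79, -0.06], [0.4, 0.8, -0.05], [0.4, 0.8, -0.06], [0.4, 0.8, -0.05], [0.4, 0.8, -0.06], [0.4, 0.8, -0.05], [0.4, 0.8, -0.06]] [-0.0, -0.0, -0.0, -0.0, -0.0, -0.0, -0.0, -0.0]
[[0.4, 0.8, -0.05], [0.4, 0.8, -0.06]] [-0.0, -0.0]
```

Request:
play_rows(
  travel=[
    [0,0,-0.65],
    [0,0,-0.66],
    [0,0,-0.65],
    [0.4,0.8,-0.06],
    [0.4,0.8,-0.05],
    [0.4,0.8,-0.06],
    [0.4,0.8,-0.05],
    [0.4,0.8,-0.06],
  ],
  twist=[0,0,0,0,0,0,0,0],
)

```text
t: 24.38
eef_pos: [0.4962, 0.0987, 0.1117]
ee_rot: [3.142, 0.0, -0.06]
force: [-0.2, 0.5, -0.6]
width: 0.0099
gripper_force: 45.0
```

Request:
play_rows(
  travel=[
    [0.4,0.8,-0.05],
    [0.4,0.8,-0.06],
    [0.4,0.8,-0.05],
    [0.4,0.8,-0.06],
    [0.4,0.79,-0.06],
    [0.4,0.8,-0.05],
    [0.4,0.8,-0.06],
    [0.4,0.8,-0.05],
  ],
  twist=[0,0,0,0,0,0,0,0],
)

```text
t: 25.38
eef_pos: [0.5665, -0.0655, 0.1226]
ee_rot: [3.142, 0.0, -0.06]
force: [-0.3, 0.3, 0.9]
width: 0.0096
gripper_force: 45.0
```

Request:
play_rows(
  travel=[
    [0.4,0.8,-0.06],
    [0.4,0.8,-0.05],
    [0.4,0.8,-0.06],
    [0.4,0.8,-0.05],
    [0.4,0.8,-0.06],
    [0,0,0],
    [0,0,0],
  ],
  twist=[0,0,0,0,0,0,0],
)

```text
t: 26.25
eef_pos: [0.6101, -0.1678, 0.1296]
ee_rot: [-3.141, 0.0, -0.06]
force: [0.4, 0.4, -0.1]
width: 0.0098
gripper_force: 45.0
```

```bash
python3 - <<'E'
from h import *
import pickle
c=cam("wrist"); save(c,"w7.png",(160,90,360,240),4); pickle.dump(c,open("w7.pkl","wb"))
s=arm.get_state(); print(np.round(s["eef_pos"],4),np.round(s["ee_rot"],4),s["t"],s["width"])
g=lambda P:((proj(c,P)-[160,90])*4).round(0).tolist()
print("slot ctr",g([[.6105,-.1676,.05]]))
x,y,z=s["eef_pos"]; ya=s["ee_rot"][2]
o=np.array([x,y,z-.022]); ux=np.array([np.cos(ya),np.sin(ya),0]); uy=np.array([-np.sin(ya),np.cos(ya),0]); k=np.array([0,0,1])
print("pred tip",g([o-.0275*k+a*.004*ux for a in(-1,0,1)]),"bow bottom +-15",g([o+a*.015*ux for a in(-1,1)]),"bow top",g([o+.034*k+a*.015*ux for a in(-1,1)]),"bow y",g([o+.015*ux+a*.005*uy for a in(-1,1)]))
E
```

```text
[ 0.6101 -0.1675  0.1297] [-3.1415e+00  4.0000e-04 -5.9800e-02] 26.3 0.009483905700980101
slot ctr [[394.0, 489.0]]
pred tip [[394.0, 588.0], [394.0, 563.0], [394.0, 538.0]] bow bottom +-15 [[395.0, 749.0], [395.0, 543.0]] bow top [[396.0, 914.0], [397.0, 672.0]] bow y [[435.0, 543.0], [356.0, 543.0]]
```

View pics/w7.png

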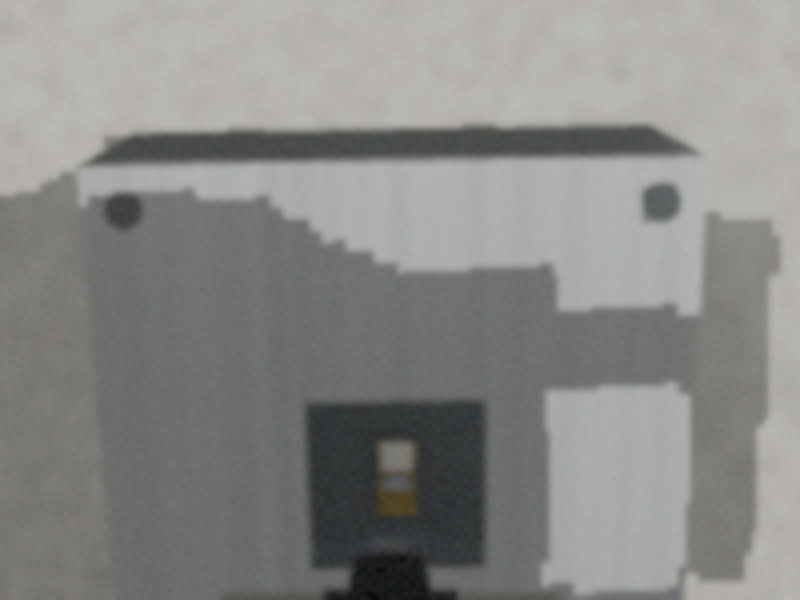

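Crop 7 shows the dark square centred at (397,483) and the slot at (397,477). The bow's near edge is at row 553, centre 391. So the key sits about 1 mm behind and 0.5 mm left of its ideal place in the jaws, and the slot is about 1 mm further ahead. I'll correct by about +2 mm in x and −1 mm in y, then insert.

Request:
play_rows(
  travel=[
    [0.08,0.04,0.5],
    [0,0,0.6],
    [0,0,0.2],
    [0,0,0.12],
    [0,0,0.12],
    [0,0,0.12],
  ],
  twist=[0,0,0,0,0,0],
)

```text
t: 27.05
eef_pos: [0.6121, -0.1688, 0.0884]
ee_rot: [-3.142, 0.0, -0.06]
force: [-0.9, -0.9, -0.1]
width: 0.0099
gripper_force: 45.0
```

Request:
play_rows(
  travel=[
    [0,0,0.12],
    [0,0,0.12],
    [0,0,0.12],
    [0,0,0.12],
  ],
  twist=[0,0,0,0],
)

```text
t: 27.55
eef_pos: [0.6114, -0.1688, 0.0759]
ee_rot: [3.142, 0.002, -0.06]
force: [-3.8, 0.2, 4.1]
width: 0.0098
gripper_force: 45.0
```

Request:
play_rows(
  travel=[
    [0,0,0.1],
    [0,0,0.1],
    [0,0,0.1],
    [0,0,0],
  ],
  twist=[0,0,0,0],
)

```text
t: 28.05
eef_pos: [0.612, -0.1688, 0.0717]
ee_rot: [3.141, -0.001, -0.059]
force: [-13.8, 4.6, 26.5]
width: 0.0097
gripper_force: 45.0
```

Request:
play_rows(
  travel=[
    [-0.04,0.02,0],
    [0,0,0],
    [0,0,0],
  ],
  twist=[0,0,0],
)

```text
t: 28.42
eef_pos: [0.612, -0.1688, 0.0717]
ee_rot: [3.141, -0.002, -0.059]
force: [-10.4, 5.6, 23.7]
width: 0.0098
gripper_force: 45.0
```

```bash
python3 - <<'E'
from h import *
c=cam("wrist"); save(c,"w8.png",(160,90,360,240),4)
s=arm.get_state(); print({k:np.round(s[k],4).tolist() for k in("eef_pos","ee_rot","force","moment","t")})
g=lambda P:((proj(c,P)-[160,90])*4).round(0).tolist()
print(g([[.6263,-.1685,.05],[.6263,-.1685,.055]]))
E
```

```text
{'eef_pos': [0.612, -0.1688, 0.0717], 'ee_rot': [3.1415, -0.0024, -0.0588], 'force': [-11.3004, 5.1681, 23.7188], 'moment': [2.1961, 4.1571, 0.006], 't': 28.475}
[[388.0, 548.0], [388.0, 564.0]]
```

View pics/w8.png

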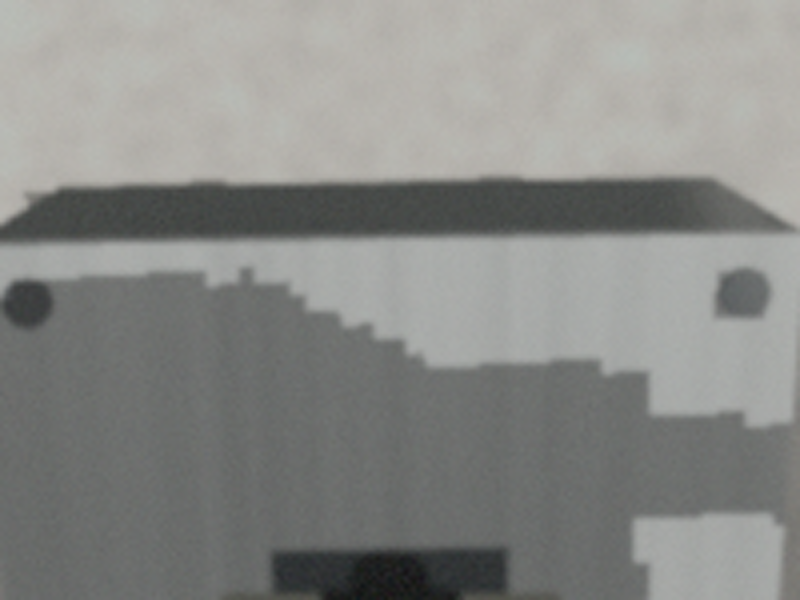

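Crop 8 shows the bow's front foot at (388,550), where a home key should be (predicted row 548). Contact force has risen to a firm stop, so I'm turning in stages.

Request:
play_rows(
  travel=[
    [-0.03,0.01,0],
    [0,0,0],
    [0,0,0],
    [0,0,0],
  ],
  twist=[0.5,0.7,0.7,0.7],
)

```text
t: 28.98
eef_pos: [0.6119, -0.1694, 0.0718]
ee_rot: [-3.141, -0.004, -0.452]
force: [-8.7, 2.8, 21.8]
width: 0.0097
gripper_force: 45.0
```

Turning freely. Continuing.

Request:
play_rows(
  travel=[
    [0,0,0],
    [0,0,0],
    [0,0,0],
    [0,0,0],
    [0,0,0],
  ],
  twist=[0.7,0.7,0.7,0.7,0.7],
)

```text
t: 29.6
eef_pos: [0.6116, -0.1698, 0.0718]
ee_rot: [-3.14, -0.003, -0.977]
force: [-9.2, 1.5, 21.4]
width: 0.0099
gripper_force: 45.0
```

Request:
play_rows(
  travel=[
    [0,0,0],
    [0,0,0],
    [0,0,0],
    [0,0,0],
    [0,0,0],
    [0,0,0],
    [0,0,0],
    [0,0,0],
  ],
  twist=[0.7,0.7,0.7,0.7,0.7,0.7,0.6,0],
)

```text
t: 30.6
eef_pos: [0.611, -0.1699, 0.0718]
ee_rot: [-3.139, -0.001, -1.695]
force: [-10.5, 0.8, 23.3]
width: 0.0099
gripper_force: 45.0
```

Request:
play_rows(
  travel=[
    [0,0,0],
    [0,0,0],
    [0,0,0],
    [0,0,0],
  ],
  twist=[0,0,0,0],
)

```text
t: 31.1
eef_pos: [0.611, -0.1699, 0.0718]
ee_rot: [-3.139, -0.001, -1.694]
force: [-11.3, 0.6, 22.8]
width: 0.0097
gripper_force: 45.0
```

```bash
python3 - <<'E'
from h import *
s=arm.get_state(); print({k:np.round(s[k],4).tolist() for k in("eef_pos","ee_rot","force","moment","t","q","gripper_force")})
c=cam("top"); a=c["img"][150:300,120:360][:,:,::-1]; 
d=cam("side"); b=d["img"][120:320,120:360][:,:,::-1]
cv2.imwrite("pics/fin.png",np.vstack([cv2.resize(a,None,fx=1.7,fy=1.7),cv2.resize(b,None,fx=1.7,fy=1.7)])) 
for n in("top","side"): print([(round(x["confidence"],2),np.round(x["extent"],1).tolist()) for x in models.boxes_of("cell_a",n)])
print("cells expected (bay4,bay2,occ1,occ3)",proj(c,[[.6233,.1159,.07],[.6395,.2024,.07],[.647,.242,.07],[.63,.157,.07]]).round(1).tolist())
E
```

```text
{'eef_pos': [0.611, -0.1699, 0.0718], 'ee_rot': [-3.1395, -0.001, -1.6937], 'force': [-11.2964, 0.6157, 22.8315], 'moment': [0.5956, 4.2359, -0.0027], 't': 31.1, 'q': [0.0368, 0.4462, -0.289, 0.0018, -0.8337, -0.1609], 'gripper_force': 45.0287}
[(0.66, [141.7, 187.3, 17.4, 11.0]), (0.57, [178.2, 192.6, 16.7, 17.7]), (0.48, [162.0, 188.9, 20.0, 12.6])]
[(0.81, [199.1, 229.8, 14.2, 23.5]), (0.77, [164.4, 250.0, 14.9, 25.3]), (0.74, [182.2, 239.1, 16.4, 24.3]), (0.68, [214.8, 225.1, 12.6, 23.7])]
cells expected (bay4,bay2,occ1,occ3) [[194.0, 190.4], [157.5, 186.2], [141.1, 184.3], [176.6, 188.8]]
```

Request:
play_rows(
  travel=[
    [0,0,0],
    [0,0,0],
    [0,0,0],
  ],
  twist=[0.3,0.3,0],
)

```text
t: 31.68
eef_pos: [0.611, -0.1699, 0.0718]
ee_rot: [-3.14, -0.001, -1.784]
force: [-10.9, 1.4, 24.7]
width: 0.0097
gripper_force: 45.0
```

```bash
python3 - <<'E'
from h import *
m=[];f=[]
for i in range(12):
    imaging.grab_frame("wrist"); s=arm.get_state(); m.append(s["moment"]); f.append(s["force"])
print(np.mean(m,0).round(4),np.std(m,0).round(4),np.mean(f,0).round(2),np.round(s["ee_rot"],4),np.round(s["eef_pos"],4),s["t"],s["joint_efforts"][5])
print([(round(b["confidence"],2),np.round(b["extent"],1).tolist()) for b in models.boxes_of("key","wrist")])
E
```

```text
[0.6388 4.2857 0.1782] [0.0229 0.033  0.0167] [-10.5    1.13  23.79] [-3.1396e+00 -9.0000e-04 -1.7834e+00] [ 0.611  -0.1699  0.0718] 32.275 -0.18824498634785414
[(0.81, [256.3, 256.1, 21.2, 57.0])]
```

Moment about z rose to 0.18 Nm, more than the spring alone, so the cylinder is at its stop. The key is held, home and turned, and the four cells show in the side view. Handing in.

```bash
python3 -c "
from station import arm
print(arm.job_done())"
```

```text
the job is handed in; nothing more can be done
None
```

I handed the job in at about 32 s; the hand-in returned no verdict. Both loose cells stand in the empty bays, and the key is home, turned to the cylinder's stop and still gripped at 45 N. I viewed 11 pictures, one over the limit of 10.

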